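Release the transit pin of the blue vial tray

TASK

Two sample-vial slides have just been unpacked, each locked for transport by a red spring pin. On the slide with the blue tray, pull the red wing handle up, turn it anticlockwise (seen from above) into its rest notch and let go so that the pin stays out by itself; then draw the blue tray fully out by its pull handle and let go. Leave the pin of the grey-tray slide alone.

Things in the scene. Friction and masses are not known exactly. Their poses are not given: they have to be found in the camera images.
- blue_pin (a point): Spring pin of the blue-tray slide: red upright wing (sizes in mm), 60 long, 10 thick, 50 high, on a dark collar (68 wide, posts to 78 above the bench) at the slide's rear. Point: on the vertical pin axis, 10 below the wing's top, 100 above the bench when home. z up, y along the wing, x across it (x = slide's rear at start). Pulls up along z, spring 4 N at home to 9 N at the stop, 20 up; 13 up clears the ridge.
- blue_wing (a joint): Turn of that wing about its vertical axis in rad, 0 home, growing anticlockwise seen from above, stop at 1.57; it turns only when pulled 13 mm or more up. Let go between 0.9 and 1.57 (aim at 1.2), the spring seats it in a rest notch 10 mm above home and it stays out.
- blue_pull (a point): Mid-point of the blue tray's blue pull bar at the slide's front (robot) end (sizes in mm): bar 76 across the slide, 10 thick along it, 16 high, centre 92 above the bench, open below; vials behind it reach 58. Slide's axes: x to its rear, y along the bar, z up. The tray is drawn along -x. At the start the pin axis is 125 away along +x.
- blue_tray (a joint): Travel of the blue tray in m: 0 locked for transit, 0.06 fully out at its front stop; friction about 1.5 N. The pin, when home, holds it near 0 (1 mm play).
- grey_pin (a point): The same red wing on the identical slide with the grey tray, to be left alone. Point and axes as for blue_pin.
Things that resemble listed ones, but are neither listed nor needed, are in the scene too. Leave any pink or turquoise look-alike of the part that bears blue_pin alone.

How it is judged (in metres and radians):
On the way, in this order (a step that is already met when the one before it is completed fails the run):
1. the blue slide's pin stays out in its rest notch with the gripper away from it, the tray not yet drawn (z of blue_pin in the frame of blue_pull above 0.014 m and angle between the x axis of blue_pin and the x axis of blue_pull, either way round above 0.82 rad and distance between the grasp point and blue_pin above 0.04 m and value of joint blue_tray below 0.01 m), for 0.2 s.
2. the blue tray is drawn out (value of joint blue_tray above 0.048 m), for 0.2 s.
At the end, for the whole second after the job is handed in: The blue slide's pin rests parked by itself (at least 6 mm above home, turned at least 47 degrees), the blue tray stands still at least 48 mm out of its 60 mm travel, and the grey slide's pin is where it was, within 8 mm (z of blue_pin in the frame of blue_pull above 0.014 m and angle between the x axis of blue_pin and the x axis of blue_pull, either way round above 0.82 rad and value of joint blue_tray above 0.048 m and velocity of joint blue_tray between -0.01 and 0.01 m/s and distance of grey_pin from where it was at the start of the episode below 0.008 m); the robot touches nothing.
It fails at once if the grey slide's pin is pulled or knocked (8 mm) (distance of grey_pin from where it was at the start of the episode above 0.008 m).
It also fails if it takes over 51 s, if anything falls off the work surface, if the arm or the gripper's body presses on something with over 40 N, if the wrist force passes 120 N, or if a joint passes its speed limit or range.

ROBOT

A 6-joint arm with a two-finger parallel gripper is mounted at the origin on the work surface. World frame = base frame: x ahead of the robot, y to its left, z up, the work surface at z = 0. Lengths are in m, angles in degrees, forces in N, time in s.
With the tool pointing down it reaches from about 0.3 to 0.95 m from the base axis. Payload 3.1 kg.
Tool frame: the origin (TCP) lies midway between the tips of the shut fingers; the grasp point (between the pads) lies 19 mm behind it (env.grip_point_offset is the distance from the TCP to the grasp point, in m); y points along the fingers, x is the direction in which the jaws open and shut, and the axes are right-handed (so a half turn about y gives the same grasp; the last joint's range is limited). The gripper opens to 85 mm and grips with 20 to 120 N. Pads are 22 mm wide; open, the fingers measure 114 mm over their backs; the gripper's body (76 mm by 85 mm) begins 54 mm behind the grasp point. The pads swing forward as they close: fully open they stand 13 mm farther back than shut.
Start: joints at [71.694, 17.653, 93.61, -0, 68.738, -3.994], TCP at [0.155, 0.606, 0.231] pointing down, gripper open.
Joint ranges: [-175.34, 175.34], [-45.06, 112.39], [2.9, 150.54], [-68.45, 248.45], [3.09, 151.38], [-168.51, 168.51]. Speed limits (degrees/s): [159.86, 159.86, 180, 180, 180, 180].

INTERFACE

Orientations are given as [roll, pitch, yaw] about the fixed x, y, z axes, in that order (R = Rz(yaw) Ry(pitch) Rx(roll)).
In Python, from cell import sense, eyes, env gives the robot as it stands. The module is installed in compiled form; this text tells all that it offers.
- The arm moves only by the tool move_arm, never from a script. Its argument "steps" is a list that holds one entry, the list of rows, each a list of 7 numbers: the closure, from 0 (fully open) to 1 (shut), then the shift along the tool's x, y, z in m, then the turn, a rotation vector about the tool's x, y, z in degrees. A call has 1 to 12 rows; each row is the pose to reach, as a shift and turn from the pose measured when the call began, along the tool's axes at that moment; what a row does not reach only later rows make up. A row lasts 1/10 s, in which the tool goes at most 50 mm and 8.59 degrees, less where a joint would pass 70% of its speed; a pose out of reach is approached as far as the arm can. A call with a gripper value outside its range is refused whole. The fingers move at their own pace and stop on an object; "squeeze" is the grip in N (left out, the last holds). Time passes only in rows, so rows that repeat a pose let the fingers close. It gives the time, the measured TCP pose, the force and the opening at its end, in the units of the state.
- sense(): the state, without advancing time (a new reading comes with each control period).
- eyes.camera(name): name is "scene" or "side" or "wrist"; returns a dict with "color" (420x560x3 uint8, blue, green, red), "mtx" (3x3 intrinsics, pixels), "R" (3x3) and "t" (3): a world point X has camera coordinates R X + t; the wrist camera has in their place "mount" (4x4, takes a point from camera to tool coordinates, whose origin is the TCP and whose axes are the tool frame's). Camera axes: x right, y down, z forward; pixel columns grow to the right and rows downward; lengths in m; the calibration is good to about 2 mm. A picture is of the moment at which its call begins: read the wrist's pose just before it. There is no depth.
- env.hand_in(): hands the job in, once; it reports no verdict.
The state is a dict: "t": time; "joint_positions": joint angles; "qvel": joint speeds; "joint_efforts": joint torques, N m; "eef_pos": TCP position; "tool_rot": TCP orientation; "wrist_force": force on the tool from outside, world axes, zero at the start; "wrist_torque": the same for the moment, N m; "gripper_width": finger opening in m.
Only numpy, scipy, OpenCV 4.12 (cv2) and the standard library are available. Lean on these libraries where they do the work, as an engineer would, in place of code of your own. Each camera call takes 0.05 s, during which the arm holds its last target.

## Working session

There is one attempt and no reset: what is moved stays moved. The work goes in short steps, Python scripts to look and compute and a tool call to move; the robot and the scene stay as the last step left them, time stands still between calls to the robot, and variables do not carry over. Pictures are saved under pics/ and viewed, and the job is handed in when it is done.

Besides the shell and the picture viewer there is one more tool, called as name([rows], argument=value, ...), one row to a line, values as JSON. move_arm: Moves the arm, as the interface text tells. Its arguments: {"type":"object","properties":{"steps":{"type":"array"},"squeeze":{"type":"number"}},"required":["steps"]}

```bash
mkdir -p pics
python3 - <<'E'
from cell import sense, eyes, env
import cv2,json
s=sense();print(s, env.grip_point_offset)
for n in("scene","side","wrist"):
    c=eyes.camera(n);cv2.imwrite(f"pics/a_{n}.png",c["color"])
    print(n,{k:v.tolist() for k,v in c.items() if k!="color"})
E
```

```text
{'t': 0.0, 'joint_positions': array([ 7.16931079e+01,  1.77051670e+01,  9.36895595e+01, -2.54938255e-04,
        6.87383911e+01, -3.99539548e+00]), 'qvel': array([ 0.0614711 , -0.05710304,  0.09844868, -0.07052416,  0.02015568,
       -0.04693594]), 'joint_efforts': array([ 9.17517827e-04, -4.15248728e+01, -2.76669842e+01, -1.78279001e-04,
        1.00704821e-02, -9.96410847e-06]), 'eef_pos': array([0.15428282, 0.60480379, 0.23003957]), 'tool_rot': array([-89.99096164,   0.1328106 ,  75.68860655]), 'wrist_force': array([0.12333142, 0.94685909, 0.13340589]), 'wrist_torque': array([ 0.00699995, -0.00162262,  0.0320686 ]), 'gripper_width': 0.08523352472315128} 0.0187
scene {'mtx': [[403.4735602178937, 0.0, 273.69279234892633], [0.0, 403.4735602178937, 214.03829997043425], [0.0, 0.0, 1.0]], 'R': [[0.3010097392989652, 0.9535319824405949, 0.013034389516900894], [0.7821170630894918, -0.2390313667086989, -0.5754623405172917], [-0.5456061184329193, 0.18341418754360528, -0.8177244030455998]], 't': [-0.36631133892523177, -0.2745690817281293, 1.402061243755709]}
side {'mtx': [[407.1165635023472, 0.0, 276.13827586717156], [0.0, 407.1165635023472, 210.26562008203103], [0.0, 0.0, 1.0]], 'R': [[0.9836841531482569, -0.17881567864433875, -0.01975955252432158], [-0.12419875436501207, -0.5955275544272026, -0.7936760052641976], [0.1301543555136602, 0.7831806209227342, -0.6080197026017363]], 't': [-0.4250299401074181, 0.2626502828363992, 1.079743409642173]}
wrist {'mtx': [[351.4466933010942, 0.0, 281.88288223282575], [0.0, 351.4466933010942, 210.32463570420686], [0.0, 0.0, 1.0]], 'mount': [[0.9999998574453616, 0.0003302706234940584, -0.0004195599726606487, -0.0004653231361160248], [0.000497778256578979, -0.29231852690435167, 0.9563208828867411, -0.14398398113446256], [0.00019319954109525646, -0.9563209554065953, -0.292318649634525, 0.07433020052226517], [0.0, 0.0, 0.0, 1.0]]}
```

View pics/a_scene.png

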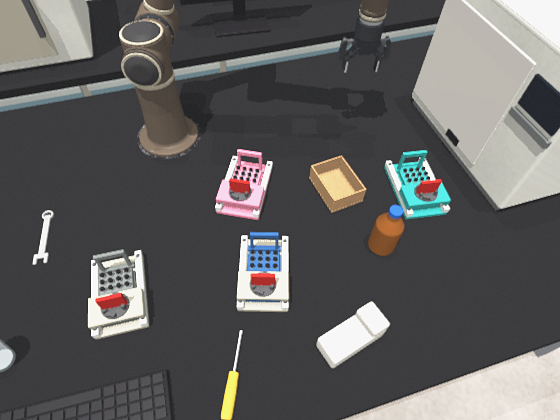

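View pics/a_side.png

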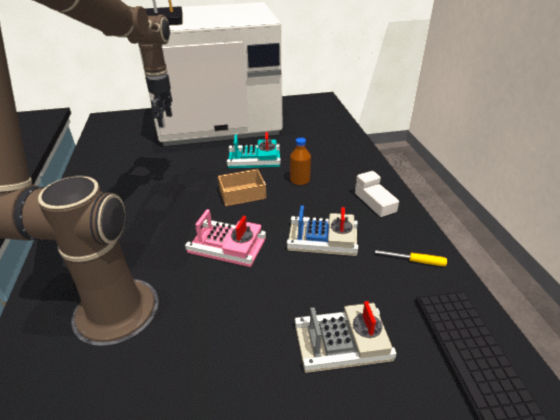

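View pics/a_wrist.png

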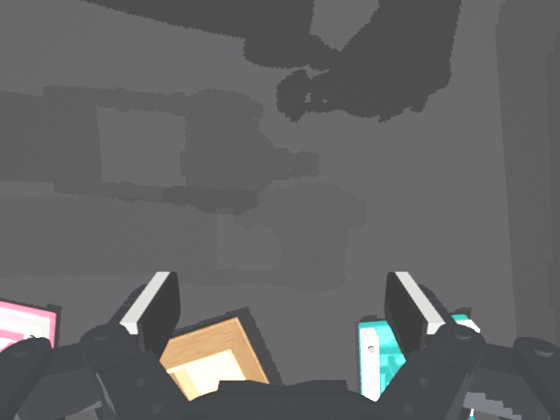

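The scene view shows the blue slide at about (263,270): its red wing is near (263,280) and its blue pull bar near (264,238). The grey slide is at (118,290), with pink and turquoise look-alikes. In the side view the blue slide is at about (325,232).

Run:
```python
import cv2
a=cv2.imread("pics/a_scene.png")[225:315,225:305]
b=cv2.imread("pics/a_side.png")[195:260,280:365]
cv2.imwrite("pics/b1.png",cv2.resize(a,None,fx=6,fy=6,interpolation=cv2.INTER_CUBIC))
cv2.imwrite("pics/b2.png",cv2.resize(b,None,fx=8,fy=8,interpolation=cv2.INTER_CUBIC))
```

```text
(no output)
```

View pics/b1.png

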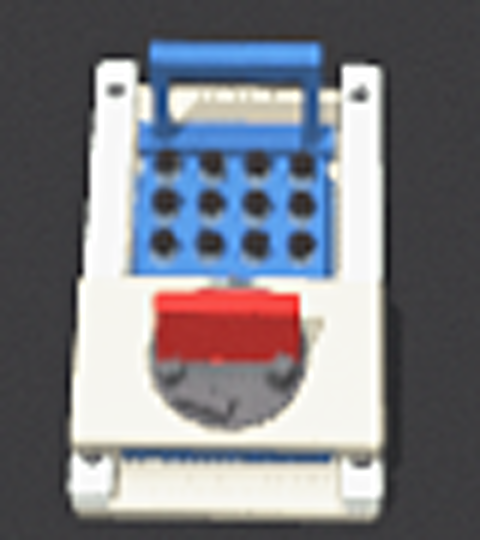

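View pics/b2.png

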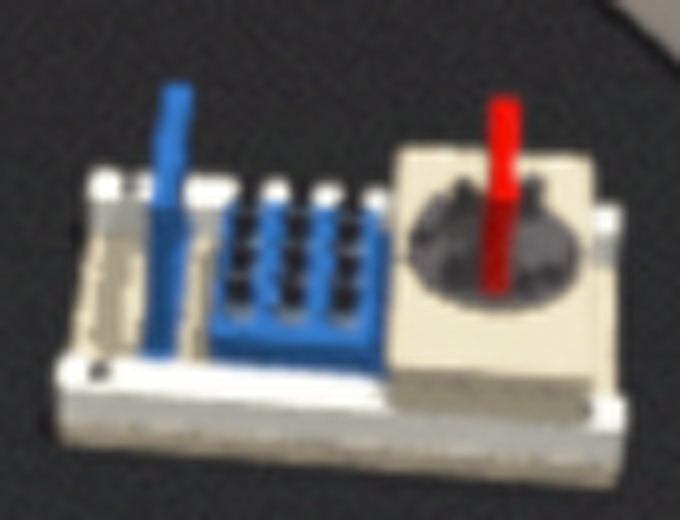

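```bash
cat > h.py <<'E'
import numpy as np,cv2
from scipy.spatial.transform import Rotation as Ro
def ray_plane(c,uv,z):
    R=np.array(c["R"]);t=np.array(c["t"]);C=-R.T@t
    d=R.T@np.linalg.inv(c["mtx"])@np.array([uv[0],uv[1],1.])
    return C+d*(z-C[2])/d[2]
E
python3 - <<'E'
from cell import eyes
from h import *
for n,roi in(("scene",(225,305,225,315)),("side",(280,365,195,260))):
    c=eyes.camera(n);im=c["color"].astype(int)
    x0,x1,y0,y1=roi;cr=im[y0:y1,x0:x1];b,g,r=cr[...,0],cr[...,1],cr[...,2]
    red=(r>205)&(g<90)&(b<90)
    blu=(b>160)&(b-r>90)
    if n=="scene": blu[16:]=False
    else: blu[:,26:]=False
    print(n,np.unique(r[(r-g>80)],return_counts=True)[0][::6])
    for nm,m,z in(("red",red,.110),("blue",blu,.100)):
        k,l,st,ce=cv2.connectedComponentsWithStats(m.astype(np.uint8))
        i=1+np.argmax(st[1:,4]);pts=np.argwhere(l==i)[:,::-1].astype(np.float32)
        rc=cv2.minAreaRect(pts);bx=cv2.boxPoints(rc)
        print(nm,st[i],ce[i]+[x0,y0],rc, ray_plane(c,ce[i]+[x0,y0],z))
        for p in bx: print("  ",p+[x0,y0],ray_plane(c,p+[x0,y0],z)[:2])
E
```

```text
scene [139 161 167 173 190 199 211 231 246]
red [26 48 24  5 79] [262.96202532 275.07594937] ((37.50615310668945, 49.88923263549805), (23.075529098510742, 3.4946112632751465), 3.1798300743103027) [0.66520035 0.14545086 0.11      ]
   [250.88922882 275.99384689] [0.65895649 0.11690774]
   [251.08307648 272.5046196 ] [0.65009222 0.1198805 ]
   [274.12307739 273.78461838] [0.66986096 0.1722922 ]
   [273.92922974 277.27384567] [0.67860618 0.16903533]
blue [ 25   7  28   4 112] [263.5 233.5] ((38.5, 8.5), (3.0, 27.0), 90.0) [0.54557287 0.18258963 0.1       ]
   [250. 232.] [0.5307391  0.15008218]
   [277. 232.] [0.55149907 0.21780551]
   [277. 235.] [0.56034702 0.21496642]
   [250. 235.] [0.53968265 0.14758757]
side [113 132 141 149 168 182 206 219 238]
red [61 13  4 12 33] [342.81818182 213.3030303 ] ((62.5, 18.5), (11.0, 3.0), 90.0) [0.66139275 0.14134838 0.11      ]
   [341. 208.] [0.66401315 0.16745442]
   [344. 208.] [0.67284511 0.16560974]
   [344. 219.] [0.6564807  0.11472329]
   [341. 219.] [0.64794644 0.11649322]
blue [19 11  5 15 43] [300.8372093  213.20930233] ((20.91891860961914, 17.986486434936523), (2.7947826385498047, 14.467110633850098), 9.462322235107422) [0.54262396 0.17966236 0.1       ]
   [298.35135078 219.89189148] [0.52815149 0.14977492]
   [300.72973061 205.62162113] [0.55094563 0.21701051]
   [303.48648643 206.08108139] [0.55873939 0.21295889]
   [301.10810661 220.35135269] [0.53563922 0.14601185]
```

```bash
cat >> h.py <<'E'
def rel(s,p,yaw):
    "shift & turn in tool axes to TCP p, tool down with tool-x yaw (deg)"
    R0=Ro.from_euler('xyz',s["tool_rot"],degrees=True)
    R1=Ro.from_euler('xyz',[-90,0,yaw],degrees=True)
    return np.round(R0.inv().apply(np.array(p)-s["eef_pos"]),4),np.round((R0.inv()*R1).as_rotvec(degrees=True),2)
E
python3 -c "
from cell import sense
from h import *
print(rel(sense(),[.663,.1435,.20],-17.4))"
```

```text
(array([-0.3216,  0.031 , -0.6069]), array([ 5.000e-02,  9.309e+01, -6.000e-02]))
```

move_arm([
  [[0,-0.3216,0,-0.6069,0,93.1,0],[0,-0.3216,0,-0.6069,0,93.1,0],[0,-0.3216,0,-0.6069,0,93.1,0],[0,-0.3216,0,-0.6069,0,93.1,0],[0,-0.3216,0,-0.6069,0,93.1,0],[0,-0.3216,0,-0.6069,0,93.1,0],[0,-0.3216,0,-0.6069,0,93.1,0],[0,-0.3216,0,-0.6069,0,93.1,0],[0,-0.3216,0,-0.6069,0,93.1,0],[0,-0.3216,0,-0.6069,0,93.1,0],[0,-0.3216,0,-0.6069,0,93.1,0],[0,-0.3216,0,-0.6069,0,93.1,0]],
])

```text
t: 1.45
eef_pos: [0.5998, 0.2005, 0.231]
tool_rot: [-90.0, 0.0, -17.5]
wrist_force: [0.3, 1.2, 0.0]
gripper_width: 0.0854
```

```bash
python3 -c "
from cell import sense
from h import *
s=sense();print(s['t'],s['eef_pos'],s['tool_rot'],s['joint_positions']);print(rel(s,[.663,.1435,.20],-17.4))"
```

```text
1.45 [0.59984274 0.2004626  0.23101571] [-9.00480291e+01  6.78382150e-04 -1.75486273e+01] [ 1.45555821e+01  1.84928651e+01  9.25377985e+01 -4.31942292e-02
  6.89954421e+01  3.21197010e+01]
(array([ 0.0774,  0.031 , -0.0352]), array([ 0.05, -0.15, -0.  ]))
```

move_arm([
  [[0,0.0774,0.031,-0.0352,0,0,0],[0,0.0774,0.031,-0.0352,0,0,0],[0,0.0774,0.031,-0.0352,0,0,0],[0,0.0774,0.031,-0.0352,0,0,0],[0,0.0774,0.031,-0.0352,0,0,0]],
])

```text
t: 1.95
eef_pos: [0.6624, 0.1444, 0.2002]
tool_rot: [-90.0, 0.0, -17.5]
wrist_force: [-0.7, 0.5, 0.8]
gripper_width: 0.0857
```

Run:
```python
from cell import sense,eyes
from h import *
s=sense();print(s['t'],s['eef_pos'],s['tool_rot'])
c=eyes.camera("wrist");cv2.imwrite("pics/c_wrist.png",c["color"]);np.savez("c.npz",**c,p=s['eef_pos'],e=s['tool_rot'])
```

```text
1.95 [0.66237802 0.14439548 0.20024437] [-9.00281831e+01  3.55632880e-02 -1.75120229e+01]
```

View pics/c_wrist.png

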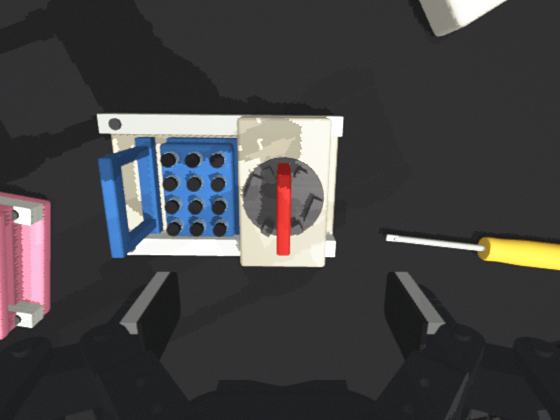

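The wrist view shows the red wing top at about x 284, y 164–254, centred between the fingers and parallel to them. The blue bar is at about (115,205). I'll refine both positions from this view.

```bash
cat >> h.py <<'E'
def wcam(c,p,e):
    Rt=Ro.from_euler('xyz',e,degrees=True).as_matrix();M=np.array(c["mount"])
    Rc=Rt@M[:3,:3];C=np.array(p)+Rt@M[:3,3]
    return dict(mtx=c["mtx"],R=Rc.T,t=-Rc.T@C)
E
python3 - <<'E'
from h import *
d=np.load("c.npz");w=wcam(d,d["p"],d["e"]);im=d["color"].astype(int)
b,g,r=im[...,0],im[...,1],im[...,2]
red=(r>205)&(g<90)&(b<90); red[:,350:]=0; red[:,:240]=0
blu=(b-r>70); blu[:,128:]=0
for nm,m,z in(("red",red,.11),("blue",blu,.1)):
    pts=np.argwhere(m)[:,::-1].astype(np.float32);rc=cv2.minAreaRect(pts)
    print(nm,len(pts),rc,ray_plane(w,rc[0],z))
    for q in cv2.boxPoints(rc): print("  ",q,ray_plane(w,q,z)[:2])
for y in range(160,262,8): print(y,np.flatnonzero(red[y])[[0,-1]] if red[y].any() else None, r[y,276:294])
E
```

```text
red 809 ((283.6631774902344, 214.5696258544922), (12.177748680114746, 79.02104949951172), 0.8550973534584045) [0.66353946 0.14322137 0.11      ]
   [276.98535 253.98488] [0.64994822 0.11606173]
   [278.1646  174.97264] [0.66840701 0.17116065]
   [290.341   175.15437] [0.67622275 0.16856664]
   [289.16174 254.16661] [0.65832206 0.11327397]
blue 1761 ((113.44219970703125, 206.7159881591797), (101.9837875366211, 21.498348236083984), 84.20720672607422) [0.54674256 0.18293072 0.1       ]
   [ 97.60125 157.06943] [0.55188272 0.21902051]
   [118.989815 154.89957 ] [0.56670704 0.21592479]
   [129.28314 256.36255] [0.54113831 0.14358245]
   [107.894585 258.5324  ] [0.52489107 0.14681808]
160 None [81 82 81 82 83 81 82 83 82 82 82 81 82 81 81 82 81 81]
168 None [ 80  97 115 124 124 124 124 125 124 124 125 124 123 122 102  81  79  79]
176 None [ 82 134 163 175 179 176 174 174 174 174 175 175 174 168 153 133 116  87]
184 None [ 83 137 166 177 179 179 178 180 179 180 180 182 179 170 154 134 125 123]
192 [278 289] [ 88 162 206 227 232 234 245 250 250 250 251 252 251 247 204 140 128 127]
200 [278 289] [103 168 209 227 232 232 233 235 237 237 239 248 251 245 203 131 107 109]
208 [278 289] [104 168 210 227 232 232 233 235 236 237 238 241 237 229 183 122 106 106]
216 [278 289] [106 170 211 227 231 232 233 234 236 237 239 240 236 228 174 114 100  99]
224 [278 289] [115 186 228 239 242 244 244 239 236 236 238 240 236 226 158  74  53  49]
232 [278 289] [142 196 229 239 242 242 243 244 245 245 246 247 241 227 167 118 116 117]
240 [278 289] [203 198 230 240 241 242 242 243 245 245 246 246 239 220 227 237 237 237]
248 [278 288] [204 202 230 240 241 242 243 244 244 245 246 244 237 216 224 235 236 236]
256 None [234 235 234 235 235 234 234 234 234 235 235 235 235 235 235 236 236 238]
```

```bash
python3 -c "
from cell import sense
from h import *
s=sense();print(s['eef_pos']);print(rel(s,[.6635,.143,.083],-17.6))"
```

```text
[0.66240913 0.14481168 0.20072158]
(array([ 0.0016,  0.1177, -0.0014]), array([0.01, 0.13, 0.01]))
```

move_arm([
  [[0,0.0016,0.03,-0.0014,0,0,0],[0,0.0016,0.06,-0.0014,0,0,0],[0,0.0016,0.09,-0.0014,0,0,0],[0,0.0016,0.11,-0.0014,0,0,0],[0,0.0016,0.117,-0.0014,0,0,0],[0,0.0016,0.117,-0.0014,0,0,0],[0.5,0.0016,0.117,-0.0014,0,0,0],[0.7,0.0016,0.117,-0.0014,0,0,0],[0.7,0.0016,0.117,-0.0014,0,0,0]],
], squeeze=40)

```text
t: 2.9
eef_pos: [0.6647, 0.1432, 0.0855]
tool_rot: [-89.9, -0.2, -17.5]
wrist_force: [-0.5, 0.5, -0.5]
gripper_width: 0.0438
```

Run:
```python
from cell import sense,eyes
from h import *
s=sense();print(s['t'],s['eef_pos'],s['tool_rot'],s['gripper_width'],s['wrist_force'])
c=eyes.camera("wrist");cv2.imwrite("pics/d_wrist.png",c["color"])
```

```text
2.9 [0.6647048  0.14321114 0.0855357 ] [-89.93937316  -0.16316346 -17.46388577] 0.0438156705005878 [-0.45040266  0.50500623 -0.52698721]
```

View pics/d_wrist.png

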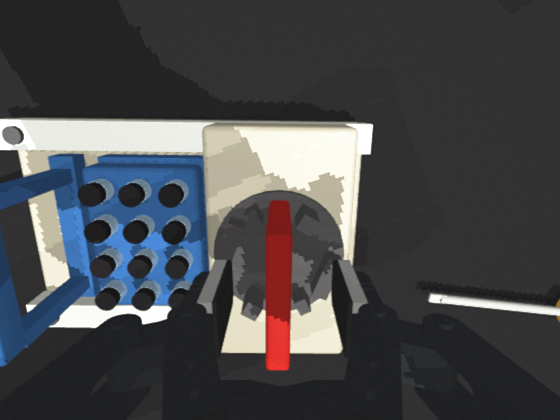

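The wing (x about 279) sits centred between the pads (x about 222 and 340). I'll close on it.

move_arm([
  [[0.85,-0.0005,0.002,0,0,0,0],[0.95,-0.0005,0.002,0,0,0,0],[1,-0.0005,0.002,0,0,0,0],[1,-0.0005,0.002,0,0,0,0],[1,-0.0005,0.002,0,0,0,0],[1,-0.0005,0.002,0,0,0,0]],
], squeeze=40)

```text
t: 3.55
eef_pos: [0.6633, 0.1436, 0.0837]
tool_rot: [-90.0, -0.0, -17.5]
wrist_force: [-4.1, 0.8, 6.4]
gripper_width: 0.0093
```

move_arm([
  [[1,0,-0.004,0,0,0,0],[1,0,-0.009,0,0,0,0],[1,0,-0.013,0,0,0,0],[1,0,-0.017,0,0,0,0],[1,0,-0.017,0,0,0,0],[1,0,-0.017,0,0,0,0]],
])

```text
t: 4.15
eef_pos: [0.663, 0.1435, 0.1001]
tool_rot: [-90.0, -0.0, -17.5]
wrist_force: [1.8, 1.3, -9.2]
gripper_width: 0.0094
```

Run:
```python
from cell import sense,eyes
from h import *
s=sense();print(s['t'],s['eef_pos'],s['tool_rot'],s['gripper_width'],s['wrist_force'])
c=eyes.camera("wrist");cv2.imwrite("pics/e_wrist.png",c["color"])
```

```text
4.15 [0.66303113 0.14353231 0.10011373] [-8.99710428e+01 -6.59593770e-03 -1.74826604e+01] 0.009419682171475418 [ 1.79667763  1.31906543 -9.24628278]
```

View pics/e_wrist.png

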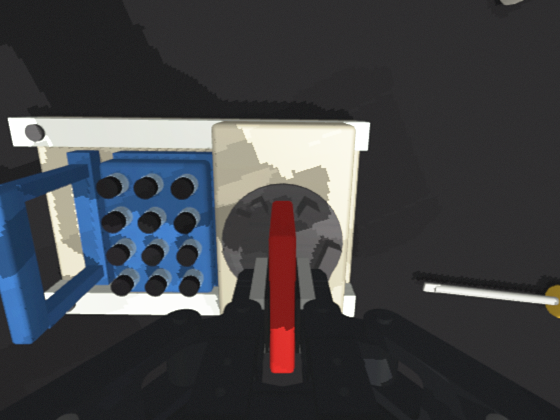

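The wing rose with the gripper (force −9 N, as the spring should give). Next I'll turn it anticlockwise, which is a negative turn about tool y.

move_arm([
  [[1,0,0,0,0,-5,0],[1,0,0,0,0,-10,0],[1,0,0,0,0,-15,0],[1,0,0,0,0,-20,0],[1,0,0,0,0,-20,0]],
])

```text
t: 4.7
eef_pos: [0.6628, 0.1436, 0.0997]
tool_rot: [-90.0, 0.0, 2.5]
wrist_force: [1.2, 1.7, -9.6]
gripper_width: 0.0092
```

move_arm([
  [[1,0,0,0,0,-5,0],[1,0,0,0,0,-10,0],[1,0,0,0,0,-15,0],[1,0,0,0,0,-20,0],[1,0,0,0,0,-25,0],[1,0,0,0,0,-30,0],[1,0,0,0,0,-35,0],[1,0,0,0,0,-40,0],[1,0,0,0,0,-45,0],[1,0,0,0,0,-50,0],[1,0,0,0,0,-50,0],[1,0,0,0,0,-50,0]],
])

```text
t: 5.9
eef_pos: [0.6623, 0.1434, 0.0993]
tool_rot: [-89.9, 0.0, 52.4]
wrist_force: [1.7, 0.7, -9.3]
gripper_width: 0.0092
```

Run:
```python
from cell import sense,eyes
from h import *
s=sense();print(s['t'],s['eef_pos'],s['tool_rot'],s['gripper_width'],s['wrist_force'],s['wrist_torque'])
c=eyes.camera("wrist");cv2.imwrite("pics/f_wrist.png",c["color"])
```

```text
5.9 [0.6623373  0.1433764  0.09928799] [-8.99350237e+01  4.11627364e-02  5.23526614e+01] 0.009214844214853314 [ 1.65699423  0.70216285 -9.27789758] [ 0.18048083 -0.24673251 -0.01551641]
```

View pics/f_wrist.png

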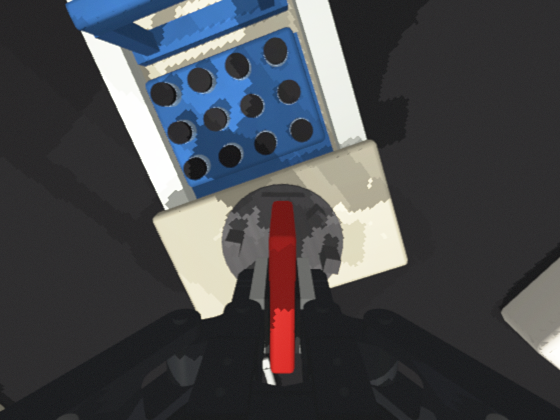

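The wing is turned about 70° relative to the slide. I'll lower it towards the notch and release.

move_arm([
  [[1,0,0.003,0,0,0,0],[1,0,0.005,0,0,0,0],[0.8,0,0.005,0,0,0,0],[0.5,0,0.005,0,0,0,0],[0.3,0,0.005,0,0,0,0],[0.3,0,0.005,0,0,0,0],[0.3,0,-0.02,0,0,0,0],[0.3,0,-0.06,0,0,0,0],[0.3,0,-0.1,0,0,0,0],[0.3,0,-0.11,0,0,0,0],[0.3,0,-0.11,0,0,0,0],[0.3,0,-0.11,0,0,0,0]],
])

```text
t: 7.15
eef_pos: [0.6617, 0.1432, 0.2083]
tool_rot: [-89.9, 0.1, 52.4]
wrist_force: [0.0, -0.3, -1.3]
gripper_width: 0.06
```

Run:
```python
from cell import sense,eyes
from h import *
s=sense();print(s['t'],s['eef_pos'],s['tool_rot'],s['gripper_width'],s['wrist_force'])
c=eyes.camera("wrist");cv2.imwrite("pics/g_wrist.png",c["color"]);np.savez("g.npz",**c,p=s['eef_pos'],e=s['tool_rot'])
a=eyes.camera("side")["color"][190:260,280:365]
cv2.imwrite("pics/g_side.png",cv2.resize(a,None,fx=8,fy=8,interpolation=cv2.INTER_CUBIC))
```

```text
7.15 [0.66169263 0.14321476 0.20825011] [-89.87114543   0.1113174   52.37965473] 0.05996411318280453 [ 0.00575647 -0.29378326 -1.26723978]
```

View pics/g_wrist.png

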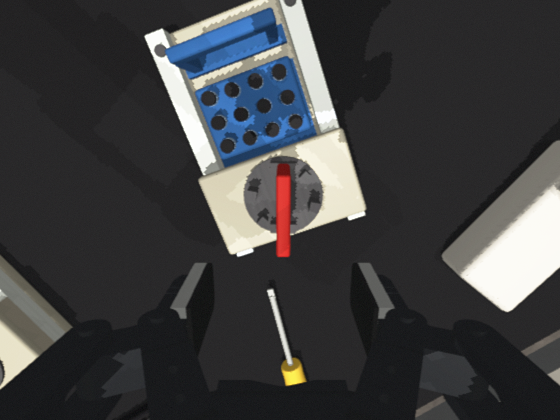

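View pics/g_side.png

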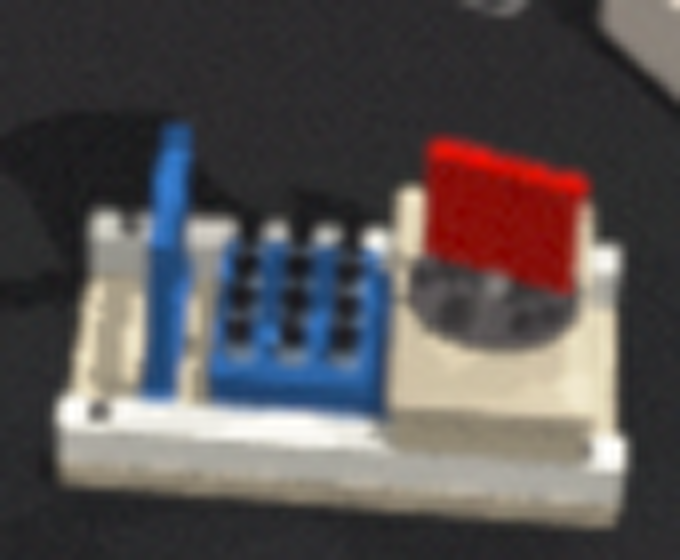

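The wing stands turned and raised above its collar on its own, and the gripper is clear (wrist view: wing at (283,210)). Next is the bar.

```bash
python3 -c "
from cell import sense
from h import *
s=sense();print(s['eef_pos']);print(rel(s,[.5445,.1812,.2],-17.5))"
```

```text
[0.66078521 0.14310112 0.20653991]
(array([-0.0408,  0.0072,  0.1153]), array([-0.08, 69.88, -0.36]))
```

move_arm([
  [[0.3,-0.0408,0,0.1153,0,69.9,0],[0.3,-0.0408,0,0.1153,0,69.9,0],[0.3,-0.0408,0,0.1153,0,69.9,0],[0.3,-0.0408,0,0.1153,0,69.9,0],[0.3,-0.0408,0,0.1153,0,69.9,0],[0.3,-0.0408,0,0.1153,0,69.9,0],[0.3,-0.0408,0,0.1153,0,69.9,0],[0.3,-0.0408,0,0.1153,0,69.9,0],[0.3,-0.0408,0,0.1153,0,69.9,0],[0.3,-0.0408,0,0.1153,0,69.9,0],[0.3,-0.0408,0,0.1153,0,69.9,0]],
])

```text
t: 8.35
eef_pos: [0.5441, 0.181, 0.2063]
tool_rot: [-90.2, 0.4, -17.4]
wrist_force: [1.0, 0.5, 0.1]
gripper_width: 0.0598
```

Run:
```python
from cell import sense,eyes
from h import *
s=sense();print(s['t'],s['eef_pos'],s['tool_rot'],s['gripper_width'],s['wrist_force'])
c=eyes.camera("wrist");cv2.imwrite("pics/i_wrist.png",c["color"])
w=wcam(c,s['eef_pos'],s['tool_rot']);im=c["color"].astype(int)
m=(im[...,0]-im[...,2]>70).astype(np.uint8);m[:,:230]=0
print(rel(s,[.5445,.1812,.073],-17.5))
# bar top-face z=.1: edges on several rows
for y in range(160,260,10):
    f=np.flatnonzero(m[y]); 
    if len(f): print(y,f[0],f[f<f[0]+40][-1],im[y,f[0]:f[0]+24,0])
```

```text
8.35 [0.54405549 0.18100707 0.20627831] [-90.18307164   0.3983262  -17.40872482] 0.059824362014570344 [1.00855948 0.53622032 0.0639829 ]
(array([0.0013, 0.1333, 0.0007]), array([ 0.18,  0.09, -0.4 ]))
160 277 311 [116 125 135 139 139 130 125 123 123 124 123 118 111 151 199 214 214 212
 175 141 135 136 138 138]
170 278 317 [113 121 122 122 122 121 122 121 122 121 114 107 145 195 215 214 207 201
 166 139 136 136 137 137]
180 278 310 [114 121 123 123 122 122 124 125 124 122 116 106 160 201 211 212 210 169
 136 133 134 136 133 119]
190 277 316 [122 147 146 144 173 190 193 197 200 200 197 180 150 160 179 182 197 202
 162 133 132 134 142 147]
200 277 308 [127 150 160 163 165 167 169 171 172 174 170 157 143 163 179 181 179 151
 114 103 105 113 119 121]
210 277 314 [129 152 161 163 166 168 168 170 172 174 167 154 148 167 178 179 176 140
 103 101 101 103 112 118]
220 277 307 [146 169 177 179 181 181 182 183 183 183 176 155 158 174 179 189 194 193
 192 191 183 178 176 139]
230 277 311 [148 169 177 179 183 184 183 184 184 186 175 148 130 123 118 119 119 119
 117 119 118 118 117 119]
240 277 287 [144 167 174 175 177 179 181 183 182 180 165 158 225 242 241 241 241 241
 242 242 241 241 242 242]
250 277 287 [149 165 172 173 173 175 178 179 179 175 166 163 212 236 236 236 236 237
 238 238 245 248 247 247]
```

View pics/i_wrist.png

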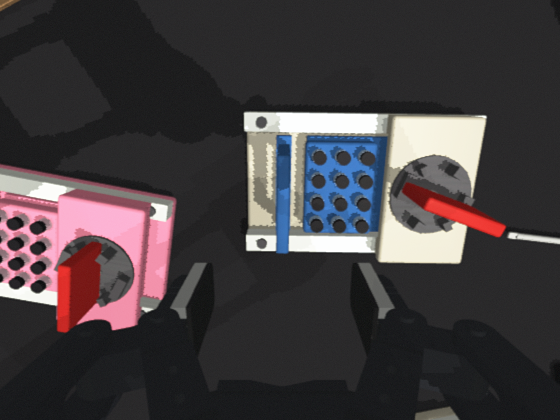

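The bar (columns 277–288) is centred between the fingers. I'll descend and grip it.

move_arm([
  [[0.3,0.001,0.035,0,0,0,0],[0.3,0.001,0.07,0,0,0,0],[0.3,0.001,0.105,0,0,0,0],[0.3,0.001,0.125,0,0,0,0],[0.3,0.001,0.132,0,0,0,0],[0.5,0.001,0.132,0,0,0,0],[0.7,0.001,0.132,0,0,0,0],[0.85,0.001,0.132,0,0,0,0],[1,0.001,0.132,0,0,0,0],[1,0.001,0.132,0,0,0,0],[1,0.001,0.132,0,0,0,0],[1,0.001,0.132,0,0,0,0]],
])

```text
t: 9.6
eef_pos: [0.5455, 0.1811, 0.0764]
tool_rot: [-90.1, 0.2, -17.5]
wrist_force: [-2.4, -0.1, 6.2]
gripper_width: 0.0092
```

Run:
```python
from cell import sense,eyes
from h import *
s=sense();print(s['t'],s['eef_pos'],s['tool_rot'],s['gripper_width'],s['wrist_force'])
c=eyes.camera("wrist");cv2.imwrite("pics/j_wrist.png",c["color"])
```

```text
9.6 [0.54548365 0.18110634 0.0764195 ] [-90.06030484   0.24650929 -17.48737802] 0.00915939159093162 [-2.40852405 -0.12428623  6.21066248]
```

View pics/j_wrist.png

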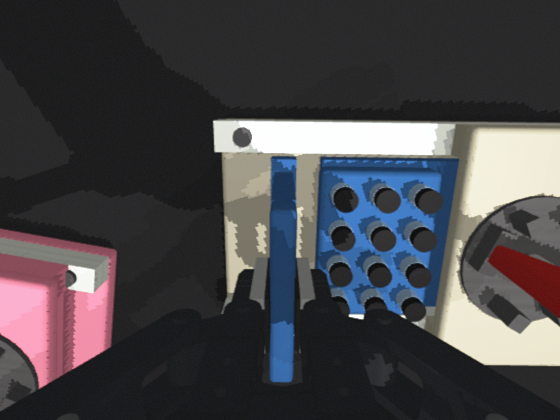

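move_arm([
  [[1,-0.006,0,0,0,0,0],[1,-0.012,0,0,0,0,0],[1,-0.018,0,0,0,0,0],[1,-0.024,0,0,0,0,0],[1,-0.03,0,0,0,0,0],[1,-0.036,0,0,0,0,0],[1,-0.042,0,0,0,0,0],[1,-0.048,0,0,0,0,0],[1,-0.053,0,0,0,0,0],[1,-0.057,0,0,0,0,0],[1,-0.059,0,0,0,0,0],[1,-0.059,0,0,0,0,0]],
])

```text
t: 10.85
eef_pos: [0.4885, 0.1997, 0.0765]
tool_rot: [-90.0, 0.3, -17.5]
wrist_force: [1.8, 4.5, -4.8]
gripper_width: 0.0095
```

Run:
```python
from cell import sense,eyes
from h import *
s=sense();print(s['t'],s['eef_pos'],s['tool_rot'],s['gripper_width'],s['wrist_force'])
print(np.linalg.norm(s['eef_pos'][:2]-[.5455,.1811]))
c=eyes.camera("wrist");cv2.imwrite("pics/k_wrist.png",c["color"])
```

```text
10.85 [0.48848635 0.19973245 0.07650927] [-89.99633764   0.29771105 -17.5051886 ] 0.009518093570890817 [ 1.773864    4.53355604 -4.82740728]
0.05998103420804135
```

View pics/k_wrist.png

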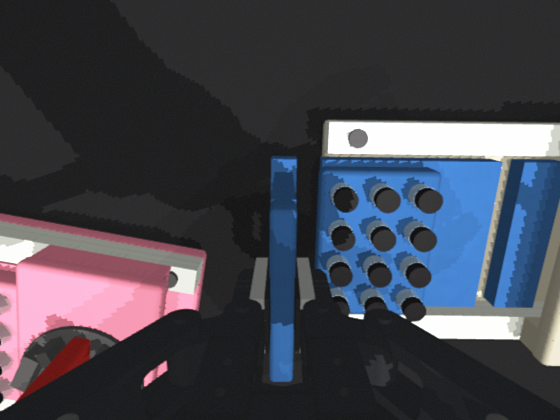

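The tray moved out relative to the rails. I'll release with a modest opening, since the pink slide is near, and go straight up.

move_arm([
  [[0.8,0,0,0,0,0,0],[0.65,0,0,0,0,0,0],[0.65,0,0,0,0,0,0],[0.65,0,0,0,0,0,0],[0.65,0,-0.02,0,0,0,0],[0.65,0,-0.05,0,0,0,0],[0.65,0,-0.09,0,0,0,0],[0.65,0,-0.13,0,0,0,0],[0.65,0,-0.15,0,0,0,0],[0.65,0,-0.15,0,0,0,0],[0.65,0,-0.15,0,0,0,0]],
])

```text
t: 12.0
eef_pos: [0.4891, 0.1993, 0.2265]
tool_rot: [-90.0, 0.3, -17.5]
wrist_force: [0.7, -0.6, -0.3]
gripper_width: 0.0297
```

Run:
```python
from cell import sense,eyes
from h import *
s=sense();print(s['t'],s['eef_pos'],s['gripper_width'],s['wrist_force'])
c=eyes.camera("side")["color"];cv2.imwrite("pics/l_side.png",c)
a=eyes.camera("scene")["color"];cv2.imwrite("pics/l_scene.png",a)
cv2.imwrite("pics/l_sz.png",cv2.resize(c[180:380,190:400],None,fx=3,fy=3,interpolation=cv2.INTER_CUBIC))
print("grey pin red pixels, before/after centroid")
for n,im in(("scene",a),("side",c)):
    for q in(cv2.imread(f"pics/a_{n}.png"),im):
        q=q.astype(int);m=(q[...,2]-q[...,1]>90)&(q[...,0]<90)
        y0,y1,x0,x1=(285,325,85,135) if n=="scene" else (290,340,350,390)
        p=np.argwhere(m[y0:y1,x0:x1])+[y0,x0];print(n,len(p),p.mean(0))
```

```text
12.0 [0.48905692 0.19927177 0.22651293] 0.029674591942363486 [ 0.65582249 -0.63391564 -0.30725763]
grey pin red pixels, before/after centroid
scene 303 [300.83828383 110.85478548]
scene 303 [300.83828383 110.85478548]
side 240 [317.61666667 368.99583333]
side 237 [317.56118143 369.00421941]
```

View pics/l_sz.png

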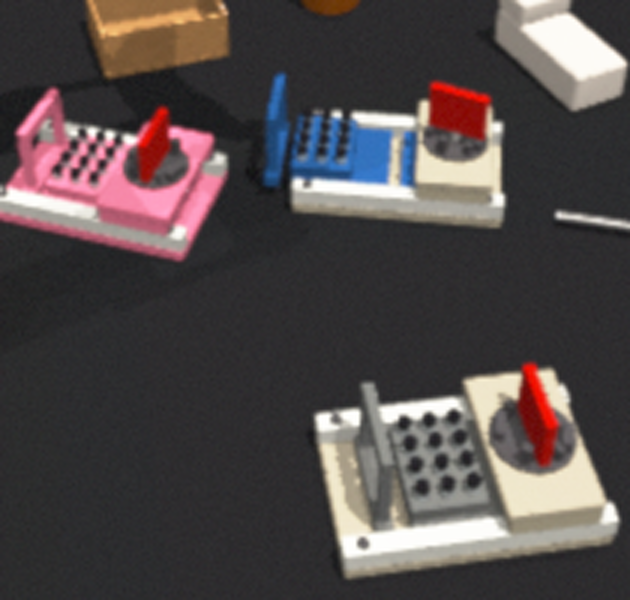

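View pics/l_scene.png

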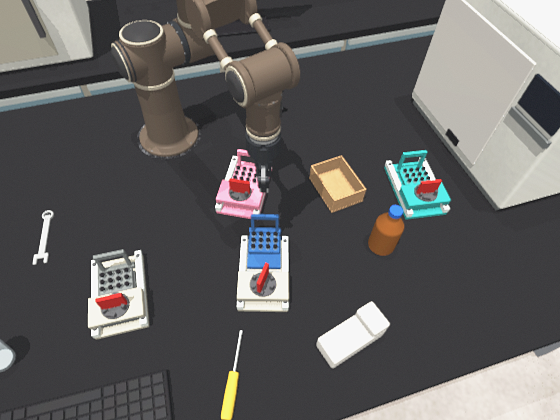

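Both views show the blue tray out (scene view bar at (264,220)), the pin still turned and up, and the grey slide unchanged. One quick check of the bar position before I hand in.

Run:
```python
from cell import eyes,env,sense
from h import *
c=eyes.camera("side");im=c["color"].astype(int)[200:250,270:286]
m=(im[...,0]>160)&(im[...,0]-im[...,2]>90)
p=np.argwhere(m);u=p.mean(0)[::-1]+[270,200]
X=ray_plane(c,u,.1);print(len(p),u,X,"travel vs start (side)",np.linalg.norm(X[:2]-[.5426,.1797]))
if np.linalg.norm(X[:2]-[.5426,.1797])>.052: print(env.hand_in(),sense()['t'])
```

```text
38 [282.05263158 216.36842105] [0.48411489 0.17609605 0.1       ] travel vs start (side) 0.05859604546527452
the job is handed in; nothing more can be done
the job is handed in; nothing more can be done
```

The job is done and handed in, with about 12 s of the 51 s used; no verdict was reported.

**What I did**
- **Pin:** I gripped the blue slide's wing, lifted it about 16–17 mm, turned it about 70° anticlockwise, lowered it and let go. It stayed out by itself.
- **Tray:** I gripped the blue pull bar, drew it about 60 mm towards the robot, let go and went straight up.

**Last checks**
- **Tray travel:** the arm's own measurement gave 60.0 mm and the side camera gave about 58.6 mm. The camera figure is rough: the bar's position also came out about 24 mm sideways of where the arm put it, probably because the colour mask caught only part of the bar. The pictures clearly show the tray out.
- **Blue pin:** both final views show it still turned and standing up. I judged its height and final angle from the pictures, not by measurement.
- **Grey pin:** its image position was unchanged within 0.1 pixel in both views.
- **Robot:** the gripper is clear of everything, with wrist force near zero.

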